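# Set the lot-number block to 42

## Task

The next donation on the sorting table is lot 42. On the wooden number block that has two thumbwheels, roll the left wheel (left as seen from the robot) until its four-dot mark is under the brass pointer at the top, and the right wheel until its two-dot mark is, by pushing their thumb tabs. Leave the wheel of the neighbouring single-wheel block as it is, at three.

Things in the scene. Friction and masses are not known exactly. Their poses are not given: they have to be found in the camera images.
- block: Two-wheel number block, dark wood, fixed; base 130 x 200 x 10 mm. Origin: centre of underside, on the table; x away from the robot (yaw within 20 deg), y to its left. Axle along y, 52 mm up at x=0. Wheels: 80 mm dia, 40 wide, at y=+45 and -45. Pointer post between them: 26 wide, 98 high; pointers reach y=+-29. Side cheeks 66 high at y=+-74 to 92. A bell stands at y=-140, a bowl at x=+150, both loose, low.
- left_wheel (a joint): Left wheel, rad. Dot groups 1 to 5 every 0.436 rad on its rim. Radial thumb tab in line with three dots: 10 mm thick, 18 wide, centred at y=+54 of the block, from the rim (40 mm) to 75 mm from the axle. 0: tab upright, three on top; +: tab leans away from the robot, more dots; four at +0.436. Stays where left; about 2 N at the tab turns it. Stops +-0.95. Starts at -0.75 to -0.1.
- right_wheel (a joint): Right wheel, rad: built and signed like the left one (0: tab upright, three dots on top; +: tab leans away from the robot, more dots), so two dots are at -0.436. Its thumb tab is centred at y=-54 mm of the block, same size as the left one's. Stays where left. Stops +-0.95. Starts at +0.1 to +0.75 (tab leans away from the robot).
- single_wheel (a joint): Wheel of the single-wheel block, a bystander of the same make, wheel and tab of the same size and height on a 130 x 100 mm base, fixed about 230 mm to the right (-y) of the two-wheel block's origin, roughly parallel to it. Rad, same signs. Starts at 0 (tab upright, three dots on top) and is to be left so.
Mind the look-alikes: they are no part of the job. What is shaped like the block but purple is not meant.

How it is judged:
By the outcome, as a careful person would: the job done as asked, in the order asked, and still so for the second after the job is handed in, with the robot touching nothing.
It also fails if it takes over 35 s, if anything falls off the work surface, if the arm or the gripper's body presses on something with over 40 N, if the wrist force passes 120 N, or if a joint passes its speed limit or range.

## Robot

A 7-joint arm with a two-finger parallel gripper is mounted at the origin on the work surface. World frame = base frame: x ahead of the robot, y to its left, z up, the work surface at z = 0. Lengths are in mm, angles in rad, forces in N, time in s.
With the tool pointing down it reaches from about 400 to 875 mm from the base axis. Payload 4.4 kg.
Tool frame: the origin (TCP) lies between the finger pads; the fingertips stand 22 mm ahead of it and the grasp point (between the pads) lies 3 mm ahead of it; z points along the fingers, y is the line along which they close (so a half turn about z gives the same grasp; the last joint's range is limited). The gripper opens to 85 mm and grips with 20 to 120 N. Pads are 22 mm wide; open, the fingers measure 114 mm over their backs; the gripper's body (76 mm by 85 mm) begins 54 mm behind the grasp point. The pads swing forward as they close: fully open they stand 13 mm farther back than shut.
Start: joints at [1.238, 0.628, 0.038, 1.517, -0.027, 0.996, -0.02], TCP at [171.398, -627.009, 220.813] pointing down, gripper open.
Joint ranges: [-3.06, 3.06], [-0.37, 2.12], [-1.25, 1.32], [0.18, 2.47], [-1.1, 4.24], [0.23, 1.98], [-2.94, 2.94]. Speed limits (rad/s): [2.57, 2.57, 3.14, 3.14, 3.14, 3.14, 3.14].

## Interface

Orientations are given as [roll, pitch, yaw] about the fixed x, y, z axes, in that order (R = Rz(yaw) Ry(pitch) Rx(roll)).
In Python, from cell import ctrl gives the robot as it stands.
- The arm moves only by the tool step_arm, never from a script. Its argument "plan" is a list of rows, each an object of numbers: "dx", "dy", "dz": the shift along the tool's x, y, z scaled (see below); "ax", "ay", "az": the turn, a rotation vector about the tool's x, y, z scaled (see below); "gripper": the opening, from 0 (shut) to 1 (fully open). A call has 1 to 20 rows; each row shifts and turns the commanded pose from where the row before left it, along the tool's axes as they then stand; what a row does not reach is not made up. The controller multiplies each number of a shift by 0.3 m and each number of a turn by 90 degrees. A row lasts 1/8 s, in which the tool goes at most 62.5 mm and 10.7 degrees, less where a joint would pass 70% of its speed; a pose out of reach is approached as far as the arm can. A call with a number of a shift or a turn outside -1 to 1 is refused whole. A call with a gripper value outside its range is refused whole. The fingers move at their own pace and stop on an object; the grip force is fixed at half the most. Time passes only in rows, so rows that do not move let the fingers close. It gives the time, the measured TCP pose, the force, the opening and the grip force at its end, in the units of the state.
- ctrl.read_state(): the state, without advancing time (a new reading comes with each control period).
- ctrl.get_image(name): name is "scene" or "top"; returns a dict with "color" (480x640x3 uint8, red, green, blue), "range_z" (480x640 float32, mm along the optical axis (not along the pixel's ray), 0 where there is no reading), "fx", "fy", "cx", "cy" (pixels), "T" (4x4, takes a point from camera to world coordinates). Camera axes: x right, y down, z forward; pixel columns grow to the right and rows downward; lengths in mm; the calibration is good to about 2 mm. A picture is of the moment at which its call begins.
- ctrl.finish_job(): hands the job in; it is judged then, once.
The state is a dict: "clock": time; "qpos": joint angles; "qd": joint speeds; "tau": joint torques, N m; "eef_pos": TCP position; "tool_rot": TCP orientation; "force": force on the tool from outside, world axes, zero at the start; "torque": the same for the moment, N m; "width": finger opening in mm; "gripper_force": force on a finger pad.
Only numpy, scipy, OpenCV 4.12 (cv2) and the standard library are available. Lean on these libraries where they do the work, as an engineer would, in place of code of your own. Each camera call takes 0.05 s, during which the arm holds its last target. There are 200 camera calls.

## Working session

There is one attempt and no reset: what is moved stays moved. The work goes in short steps, Python scripts to look and compute and a tool call to move; the robot and the scene stay as the last step left them, time stands still between calls to the robot, and variables do not carry over. Pictures are saved under pics/ and viewed, at most 10 in all, crops included, and the job is handed in when it is done.

Besides the shell and the picture viewer there is one more tool, called after "Emit:" in YAML: its name, and indented under it one key for each argument. step_arm: Moves the arm, as the interface text tells. Shifts and turns lie within -1 to 1; 1 stands for 0.3 m of shift or 90 degrees of turn. Its arguments: {"type":"object","properties":{"plan":{"type":"array"}},"required":["plan"]}

```bash
ls; mkdir -p pics; python3 - <<'E'
from cell import ctrl
import cv2, numpy as np, pickle
s=ctrl.read_state(); print({k:np.round(v,3).tolist() for k,v in s.items()})
for n in("scene","top"):
    d=ctrl.get_image(n); pickle.dump(d,open(f"{n}.pkl","wb"))
    cv2.imwrite(f"pics/{n}0.png",d["color"][:,:,::-1]); print(n,d["fx"],d["cx"],d["cy"],np.round(d["T"],3).tolist())
E
```

```text
pics
{'clock': 0.0, 'qpos': [1.238, 0.629, 0.038, 1.518, -0.027, 0.996, -0.02], 'qd': [0.0, -0.001, 0.001, 0.002, 0.001, 0.001, -0.002], 'tau': [0.001, -56.339, 1.226, -19.344, 0.011, 0.011, -0.0], 'eef_pos': [171.194, -626.371, 219.885], 'tool_rot': [-3.14, 0.0, 0.267], 'force': [0.144, -0.306, 0.359], 'torque': [0.007, -0.017, 0.008], 'gripper_force': 0.0, 'width': 85.314}
scene 438.1472633295852 314.2022276620058 232.9333444825515 [[0.824, 0.459, -0.332, 771.127], [0.567, -0.666, 0.486, -347.078], [0.002, -0.588, -0.809, 687.122], [0.0, 0.0, 0.0, 1.0]]
top 501.40029896437386 318.617674467822 235.54133166883483 [[0.01, -0.986, 0.167, 387.967], [-0.999, -0.016, -0.03, 50.376], [0.032, -0.167, -0.985, 843.527], [0.0, 0.0, 0.0, 1.0]]
```

View pics/scene0.png

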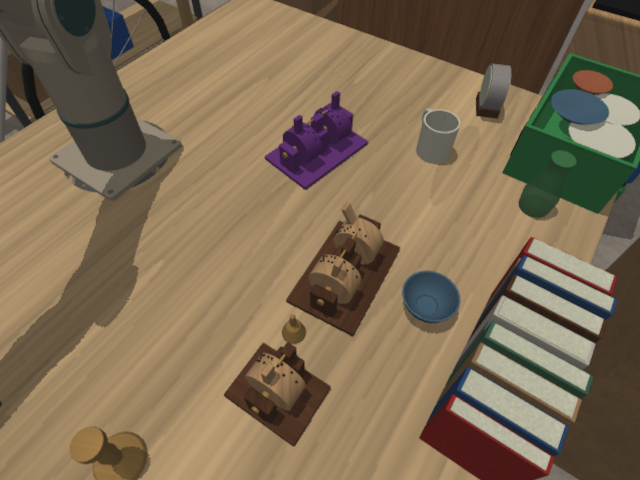

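View pics/top0.png

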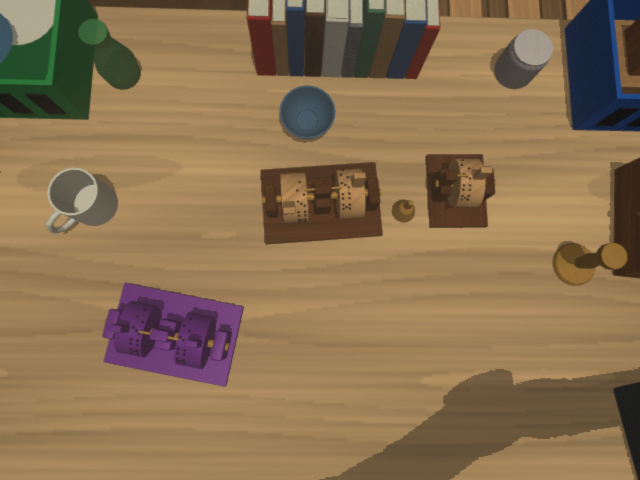

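The top view shows three look-alikes: the dark-wood two-wheel block at about (322,203), the purple two-wheel block at (175,335) and the dark single-wheel block at (457,190). In the scene view they are at (343,270), (317,140) and (278,390). I choose the dark-wood two-wheel block. Its left tab, near top (289,211), leans toward the robot, and its right tab, near (358,178), leans away. Next I measure it and check the choice in a close crop.

```bash
cat > h.py <<'E'
import cv2, numpy as np
def cloud(d):
    z=d["range_z"].astype(float); v,u=np.indices(z.shape)
    P=np.stack([(u-d["cx"])*z/d["fx"],(v-d["cy"])*z/d["fy"],z],-1)
    W=P@d["T"][:3,:3].T+d["T"][:3,3]; W[z==0]=np.nan
    return W
def inblock(W,o,yaw):
    c,s=np.cos(yaw),np.sin(yaw); X=W[...,0]-o[0]; Y=W[...,1]-o[1]
    return np.stack([c*X+s*Y,-s*X+c*Y,W[...,2]],-1)
def tab(B,y0,tol=7):
    r=np.hypot(B[...,0],B[...,2]-52)
    m=(abs(B[...,1]-y0)<tol)&(r>48)&(r<80)&(B[...,2]>62)
    p=B[m]; 
    return m.sum(), (np.degrees(0),) if not len(p) else np.round(np.percentile(np.arctan2(p[:,0],p[:,2]-52),[5,25,50,75,95]),3), np.round(np.percentile(r[m],[50,98]),0) if len(p) else None
E
python3 - <<'E'
import pickle; from h import *
d=pickle.load(open("top.pkl","rb")); W=cloud(d)
hsv=cv2.cvtColor(d["color"],cv2.COLOR_RGB2HSV)
for nm,(u0,u1,v0,v1) in dict(two=(250,395,150,255),one=(420,500,145,235)).items():
    m=np.zeros(W.shape[:2],bool); m[v0:v1,u0:u1]=True
    m&=(W[...,2]>5)&(hsv[...,2]<125)
    m=cv2.morphologyEx(m.astype(np.uint8),cv2.MORPH_OPEN,np.ones((3,3)))>0
    m8=m.astype(np.uint8); cs,_=cv2.findContours(m8,cv2.RETR_EXTERNAL,cv2.CHAIN_APPROX_NONE); c=max(cs,key=cv2.contourArea)
    # cast outline rays onto z=10
    p=c[:,0,:].astype(float); R=np.c_[(p[:,0]-d["cx"])/d["fx"],(p[:,1]-d["cy"])/d["fy"],np.ones(len(p))]@d["T"][:3,:3].T
    t=d["T"][:3,3]; q=t+R*((10-t[2])/R[:,2])[:,None]
    r=cv2.minAreaRect(q[:,:2].astype(np.float32)); print(nm,r)
    lo=m&(W[...,2]<18); r2=cv2.minAreaRect(W[lo][:,:2].astype(np.float32)); print(nm,"depth",r2,np.median(W[lo][:,2]))
    for (w,src) in((r2,'d'),(r,'c')):
        a=w[2]; yaw=np.radians(a if abs(a)<45 else a-90); B=inblock(W,w[0],yaw)
        print(src,"yaw",yaw,[tab(B,y) for y in ((54,-54) if nm=="two" else (9,-9))])
s=d["color"][150:255,250:510,::-1]; a=cv2.resize(s,None,fx=3,fy=3,interpolation=3)
e=pickle.load(open("scene.pkl","rb"))["color"][200:345,280:410,::-1]; b=cv2.resize(e,None,fx=1.8,fy=1.8,interpolation=3)
o=np.zeros((a.shape[0]+b.shape[0],780,3),np.uint8); o[:a.shape[0]]=a; o[a.shape[0]:,:b.shape[1]]=b; cv2.imwrite("pics/crop.png",o)
E
```

```text
two ((587.6190185546875, 21.08513641357422), (130.2394561767578, 202.04893493652344), 5.131750583648682)
two depth ((589.2451171875, 10.456596374511719), (130.8890380859375, 223.8854522705078), 5.157705307006836) 10.432733392995146
d yaw 0.09001893945485424 [(np.int64(27), array([-0.525, -0.472, -0.427, -0.41 , -0.392]), array([74., 76.])), (np.int64(30), array([0.026, 0.049, 0.065, 0.107, 0.16 ]), array([73., 77.]))]
c yaw 0.08956594407581017 [(np.int64(106), array([-0.523, -0.486, -0.433, -0.4  , -0.376]), array([74., 77.])), (np.int64(114), array([0.035, 0.053, 0.066, 0.119, 0.179]), array([73., 77.]))]
one ((613.1666259765625, -220.64242553710938), (129.8344268798828, 117.82423400878906), 1.3080623149871826)
one depth ((613.9827270507812, -212.32603454589844), (130.25782775878906, 100.70108032226562), 1.6838958263397217) 10.396424051227768
d yaw 0.029389526430218797 [(np.int64(0), (np.float64(0.0),), None), (np.int64(101), array([-0.097, -0.077, -0.053,  0.001,  0.045]), array([74., 77.]))]
c yaw 0.022829994217785504 [(np.int64(79), array([-0.07 , -0.049, -0.008,  0.033,  0.07 ]), array([68., 77.])), (np.int64(49), array([-0.077, -0.061, -0.041,  0.011,  0.056]), array([74., 78.]))]
```

View pics/crop.png

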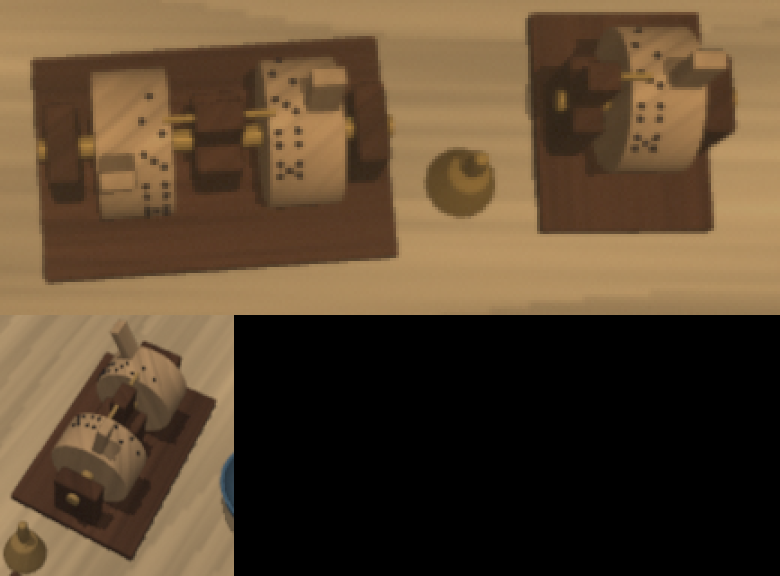

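The crop confirms the choice. The dark-wood two-wheel block has its left tab leaning toward the robot at about -0.44 and its right tab leaning slightly away at about +0.11. Its origin is about (588, 21) with yaw 0.090. I shut the gripper and go to the near side of the left tab, staying high.

Emit:
step_arm:
  plan:
    - {"az":0.1127,"gripper":0}
    - {"dx":0.102,"dy":-0.133,"gripper":0}
    - {"dx":0.102,"dy":-0.133,"gripper":0}
    - {"dx":0.102,"dy":-0.133,"gripper":0}
    - {"dx":0.102,"dy":-0.133,"gripper":0}
    - {"dx":0.102,"dy":-0.133,"gripper":0}
    - {"dx":0.102,"dy":-0.133,"gripper":0}
    - {"dx":0.102,"dy":-0.133,"gripper":0}
    - {"dx":0.068,"dy":-0.142,"gripper":0}
    - {"dx":0.068,"dy":-0.142,"gripper":0}
    - {"dx":0.068,"dy":-0.142,"gripper":0}
    - {"dx":0.068,"dy":-0.142,"gripper":0}
    - {"dx":0.068,"dy":-0.142,"gripper":0}
    - {"dx":0.068,"dy":-0.142,"gripper":0}
    - {"dx":0.068,"dy":-0.142,"gripper":0}
    - {"dx":0.068,"dy":-0.142,"gripper":0}
    - {"dx":0.068,"dy":-0.142,"gripper":0}
    - {"gripper":0}

```text
invalid input
```

Emit:
step_arm:
  plan:
    - {"dx":0,"dy":0,"dz":0,"ax":0,"ay":0,"az":0.1127,"gripper":0}

```text
clock: 0.22
eef_pos: [171.1, -626.6, 220.2]
tool_rot: [-3.14, -0.0, 0.085]
force: [-0.4, -0.3, -0.1]
width: 70.0
gripper_force: 0.0
```

Emit:
step_arm:
  plan:
    - {"dx":0.102,"dy":-0.133,"dz":0,"ax":0,"ay":0,"az":0,"gripper":0}
    - {"dx":0.102,"dy":-0.133,"dz":0,"ax":0,"ay":0,"az":0,"gripper":0}
    - {"dx":0.102,"dy":-0.133,"dz":0,"ax":0,"ay":0,"az":0,"gripper":0}
    - {"dx":0.102,"dy":-0.133,"dz":0,"ax":0,"ay":0,"az":0,"gripper":0}
    - {"dx":0.102,"dy":-0.133,"dz":0,"ax":0,"ay":0,"az":0,"gripper":0}
    - {"dx":0.102,"dy":-0.133,"dz":0,"ax":0,"ay":0,"az":0,"gripper":0}
    - {"dx":0.102,"dy":-0.133,"dz":0,"ax":0,"ay":0,"az":0,"gripper":0}
    - {"dx":0.068,"dy":-0.142,"dz":0,"ax":0,"ay":0,"az":0,"gripper":0}
    - {"dx":0.068,"dy":-0.142,"dz":0,"ax":0,"ay":0,"az":0,"gripper":0}
    - {"dx":0.068,"dy":-0.142,"dz":0,"ax":0,"ay":0,"az":0,"gripper":0}
    - {"dx":0.068,"dy":-0.142,"dz":0,"ax":0,"ay":0,"az":0,"gripper":0}
    - {"dx":0.068,"dy":-0.142,"dz":0,"ax":0,"ay":0,"az":0,"gripper":0}
    - {"dx":0.068,"dy":-0.142,"dz":0,"ax":0,"ay":0,"az":0,"gripper":0}
    - {"dx":0.068,"dy":-0.142,"dz":0,"ax":0,"ay":0,"az":0,"gripper":0}
    - {"dx":0.068,"dy":-0.142,"dz":0,"ax":0,"ay":0,"az":0,"gripper":0}
    - {"dx":0.068,"dy":-0.142,"dz":0,"ax":0,"ay":0,"az":0,"gripper":0}
    - {"dx":0,"dy":0,"dz":0,"ax":0,"ay":0,"az":0,"gripper":0}

```text
clock: 2.35
eef_pos: [508.9, 73.3, 220.4]
tool_rot: [-3.139, -0.001, 0.097]
force: [0.2, -0.5, 0.3]
width: -0.4
gripper_force: 0.0
```

Emit:
step_arm:
  plan:
    - {"dx":0,"dy":0.017,"dz":0.16,"ax":0,"ay":0,"az":0,"gripper":0}
    - {"dx":0,"dy":0,"dz":0.16,"ax":0,"ay":0,"az":0,"gripper":0}
    - {"dx":0,"dy":0,"dz":0,"ax":0,"ay":0,"az":0,"gripper":0}
    - {"dx":0.03,"dy":0,"dz":0,"ax":0,"ay":0,"az":0,"gripper":0}
    - {"dx":0.03,"dy":0,"dz":0,"ax":0,"ay":0,"az":0,"gripper":0}
    - {"dx":0.03,"dy":0,"dz":0,"ax":0,"ay":0,"az":0,"gripper":0}
    - {"dx":0.03,"dy":0,"dz":0,"ax":0,"ay":0,"az":0,"gripper":0}
    - {"dx":0.03,"dy":0,"dz":0,"ax":0,"ay":0,"az":0,"gripper":0}
    - {"dx":0.03,"dy":0,"dz":0,"ax":0,"ay":0,"az":0,"gripper":0}
    - {"dx":0.03,"dy":0,"dz":0,"ax":0,"ay":0,"az":0,"gripper":0}
    - {"dx":0.03,"dy":0,"dz":0,"ax":0,"ay":0,"az":0,"gripper":0}
    - {"dx":0,"dy":0,"dz":0,"ax":0,"ay":0,"az":0,"gripper":0}

```text
clock: 3.85
eef_pos: [581.1, 70.1, 124.7]
tool_rot: [3.142, -0.0, 0.09]
force: [-0.4, 0.4, 0.7]
width: -0.0
gripper_force: 0.0
```

```bash
cat > look.py <<'E'
import sys,pickle; from h import *; from cell import ctrl
o=(587.6,21.1); yaw=.0896
s=ctrl.read_state(); print(s["clock"],"tcp in block",inblock(np.array(s["eef_pos"]),o,yaw).round(1),np.round(s["force"],1))
for n in("top","scene"):
    d=ctrl.get_image(n); pickle.dump(d,open(f"{n}.pkl","wb")); B=inblock(cloud(d),o,yaw)
    for y in(54,-54): print(n,y,tab(B,y))
    cv2.imwrite(f"pics/{n}{sys.argv[1]}.png",d["color"][:,:,::-1])
    if n=="scene": c=d["color"][190:345,260:430]; cv2.imwrite(f"pics/c{sys.argv[1]}.png",cv2.resize(c,None,fx=3.5,fy=3.5,interpolation=3)[:,:,::-1])
E
python3 look.py 1
```

```text
3.85 tcp in block [ -2.1  49.4 124.7] [-0.4  0.4  0.7]
top 54 (np.int64(0), (np.float64(0.0),), None)
top -54 (np.int64(0), (np.float64(0.0),), None)
scene 54 (np.int64(99), array([-0.52 , -0.443, -0.418, -0.406, -0.389]), array([67., 75.]))
scene -54 (np.int64(66), array([0.066, 0.101, 0.141, 0.183, 0.213]), array([74., 76.]))
```

View pics/c1.png

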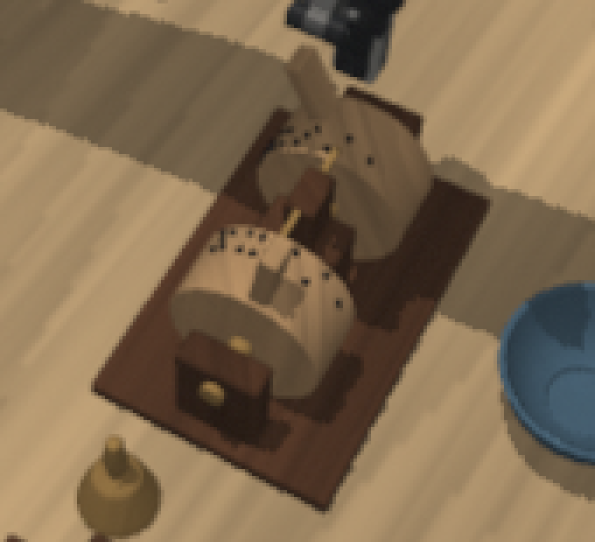

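The crop shows the left tab at (312,80) not moved and the fingertip at (365,75) beyond it, so the finger has missed. I locate the fingertip with the depth data.

```bash
python3 - <<'E'
import pickle; from h import *
for n in("scene","top"):
    d=pickle.load(open(n+".pkl","rb")); B=inblock(cloud(d),(587.6,21.1),.0896)
    m=(d["color"].max(-1)<110)&(d["color"].std(-1)<12)&(abs(B[...,0])<60)&(B[...,1]>10)&(B[...,1]<130)&(B[...,2]>60)&(B[...,2]<190)
    p=B[m]; print(n,len(p))
    for a,b in((60,105),(105,115),(115,130),(130,150),(150,190)):
        q=p[(p[:,2]>a)&(p[:,2]<=b)]
        if len(q): print(a,b,len(q),np.percentile(q,[2,98],axis=0).round(0).tolist())
    q=B[(abs(B[...,1]-54)<25)&(abs(B[...,0])<80)&(B[...,2]>95)&(B[...,2]<130)]
    print(q.round(0)[::max(1,len(q)//15)].tolist())
E
```

```text
scene 315
60 105 101 [[-39.0, 10.0, 62.0], [22.0, 88.0, 92.0]]
130 150 55 [[-13.0, 34.0, 136.0], [9.0, 50.0, 150.0]]
150 190 159 [[-8.0, 20.0, 151.0], [11.0, 59.0, 189.0]]
[[-38.0, 59.0, 118.0], [-29.0, 61.0, 117.0], [-33.0, 53.0, 118.0], [-31.0, 53.0, 117.0], [-28.0, 52.0, 117.0], [-29.0, 50.0, 116.0], [-29.0, 50.0, 114.0], [-29.0, 45.0, 116.0], [-29.0, 45.0, 113.0], [-31.0, 46.0, 108.0], [-30.0, 45.0, 107.0], [-30.0, 45.0, 105.0], [-28.0, 45.0, 104.0], [-26.0, 45.0, 102.0], [-22.0, 45.0, 101.0], [-21.0, 45.0, 96.0]]
top 0
[]
```

View pics/scene1.png

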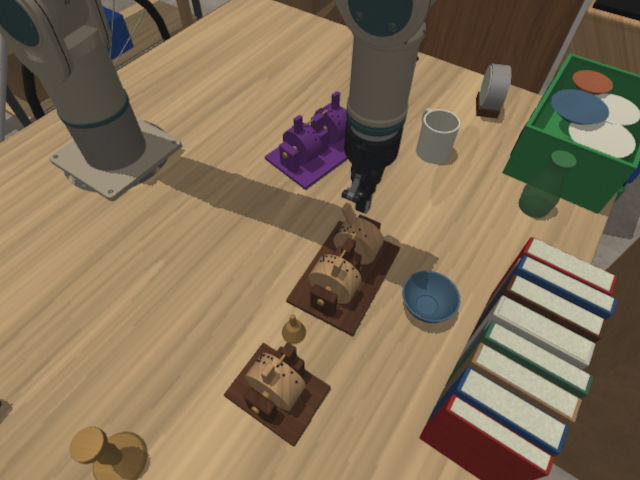

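The depth data put the finger's lowest points near z = 136, above the tab tip at about 118, so it passed over without contact. I back off, lower by 30 mm, and measure the tip again before pushing.

Emit:
step_arm:
  plan:
    - {"dx":-0.12,"dy":-0.016,"dz":0,"ax":0,"ay":0,"az":0,"gripper":0}
    - {"dx":-0.12,"dy":0,"dz":0,"ax":0,"ay":0,"az":0,"gripper":0}
    - {"dx":0,"dy":0,"dz":0.1,"ax":0,"ay":0,"az":0,"gripper":0}
    - {"dx":0,"dy":0,"dz":0,"ax":0,"ay":0,"az":0,"gripper":0}

```text
clock: 4.45
eef_pos: [506.4, 68.1, 93.8]
tool_rot: [3.141, 0.004, 0.09]
force: [-0.1, 0.1, 0.7]
width: -0.2
gripper_force: 0.0
```

```bash
cat > tip.py <<'E'
from h import *; from cell import ctrl
s=ctrl.read_state(); t=inblock(np.array(s["eef_pos"]),(587.6,21.1),.0896); print(s["clock"],"tcp in block",t.round(1),np.round(s["force"],1),np.round(s["tool_rot"],3))
d=ctrl.get_image("scene"); B=inblock(cloud(d),(587.6,21.1),.0896)
q=B[(np.hypot(B[...,0]-t[0],B[...,1]-t[1])<28)&(B[...,2]>t[2]-40)&(B[...,2]<t[2]+40)]
for z in range(-40,40,8):
    k=q[abs(q[:,2]-t[2]-z-4)<4]
    if len(k): print(z,len(k),(k.min(0)-t).round(0),(k.max(0)-t).round(0))
E
python3 tip.py
```

```text
4.45 tcp in block [-76.7  54.1  93.8] [-0.1  0.1  0.7] [3.141 0.004 0.09 ]
8 6 [ 8. -8. 12.] [12. -1. 16.]
16 40 [ -6. -15.  16.] [13.  7. 24.]
24 42 [ -5. -16.  24.] [12.  7. 32.]
32 29 [ -5. -15.  32.] [12.  5. 40.]
```

The tip sits about 12 mm above the reported TCP, so at z ≈ 106 now. That is right for the tab. I push along x, stopping short.

Emit:
step_arm:
  plan:
    - {"dx":0.04,"dy":0,"dz":0.012,"ax":0,"ay":0,"az":0,"gripper":0}
    - {"dx":0.04,"dy":0,"dz":0,"ax":0,"ay":0,"az":0,"gripper":0}
    - {"dx":0.03,"dy":0,"dz":0,"ax":0,"ay":0,"az":0,"gripper":0}
    - {"dx":0.03,"dy":0,"dz":0,"ax":0,"ay":0,"az":0,"gripper":0}
    - {"dx":0.03,"dy":0,"dz":0,"ax":0,"ay":0,"az":0,"gripper":0}
    - {"dx":0.03,"dy":0,"dz":0,"ax":0,"ay":0,"az":0,"gripper":0}
    - {"dx":0.03,"dy":0,"dz":0,"ax":0,"ay":0,"az":0,"gripper":0}
    - {"dx":0.025,"dy":0,"dz":0,"ax":0,"ay":0,"az":0,"gripper":0}
    - {"dx":0,"dy":0,"dz":0,"ax":0,"ay":0,"az":0,"gripper":0}

```text
clock: 5.62
eef_pos: [585.5, 75.3, 91.1]
tool_rot: [-3.142, -0.001, 0.09]
force: [0.8, 0.1, 0.1]
width: 0.3
gripper_force: 0.0
```

```bash
python3 tip.py; python3 look.py 2
```

```text
5.625 tcp in block [ 2.7 54.2 91.1] [0.8 0.1 0.1] [-3.142e+00 -1.000e-03  9.000e-02]
-32 1 [  1. -27. -26.] [  1. -27. -26.]
-16 48 [-27. -16. -15.] [28. 10. -8.]
-8 254 [-27. -28.  -8.] [24.  9. -0.]
0 93 [-19. -27.   0.] [20.  0.  8.]
8 29 [ -9. -10.   8.] [22.  5. 16.]
16 62 [-10. -15.  16.] [25.  4. 24.]
24 96 [ -5. -15.  24.] [27.  8. 32.]
32 26 [  0. -16.  32.] [22.  7. 40.]
5.675 tcp in block [ 2.6 54.2 91.3] [ 0. -1.  1.]
top 54 (np.int64(0), (np.float64(0.0),), None)
top -54 (np.int64(0), (np.float64(0.0),), None)
scene 54 (np.int64(92), array([0.166, 0.205, 0.29 , 0.355, 0.422]), array([73., 79.]))
scene -54 (np.int64(63), array([0.065, 0.098, 0.139, 0.183, 0.214]), array([74., 76.]))
```

View pics/c2.png

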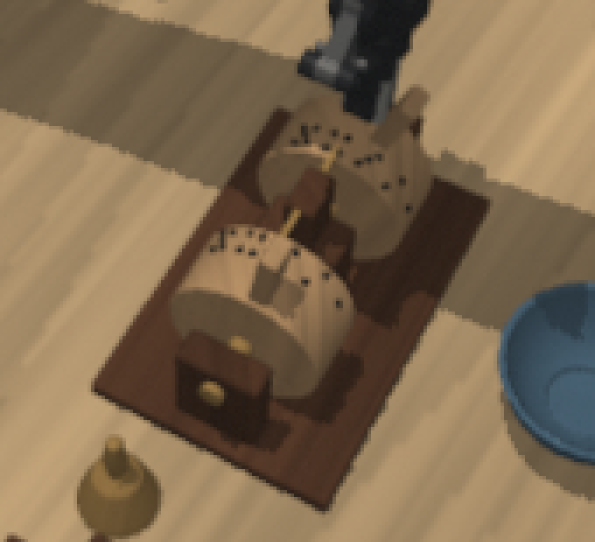

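The left tab has been pushed past upright and leans away, at crop (405,115); the right tab has not moved. I measure the angle from wood-coloured pixels only.

```bash
cat > ang.py <<'E'
from h import *; import pickle,sys
def ang(n,y0,sgn=-1):
    d=pickle.load(open(n+".pkl","rb")); B=inblock(cloud(d),(587.6,21.1),.0896)
    hsv=cv2.cvtColor(d["color"],cv2.COLOR_RGB2HSV)
    x,y,z=B[...,0],B[...,1],B[...,2]-52; r=np.hypot(x,z); a=np.arctan2(x,z)
    m=(abs(y-y0)<13)&(r>50)&(r<79)&(z>10)&(hsv[...,1]>50)&(hsv[...,0]<30)
    out=[m.sum()]
    # rotate: find theta for which points fill |t|<=5, r<=75: midrange of tangential offset
    p=B[m]
    if len(p)<8: return out
    th=np.median(a[m])
    for _ in range(15):
        t=p[:,0]*np.cos(th)-(p[:,2]-52)*np.sin(th); lo,hi=np.percentile(t,[4,96]); th+=np.arctan((lo+hi)/2/63)
    return out+[round(th,3),round(hi-lo,1)]
for n in("top","scene"): print(n,[ang(n,y) for y in(54,-54)])
E
python3 ang.py
```

```text
top [[np.int64(0)], [np.int64(0)]]
scene [[np.int64(128), np.float64(0.33), np.float64(13.3)], [np.int64(123), np.float64(0.129), np.float64(9.4)]]
```

Emit:
step_arm:
  plan:
    - {"dx":0.013,"dy":0,"dz":0,"ax":0,"ay":0,"az":0,"gripper":0}
    - {"dx":0,"dy":0,"dz":0,"ax":0,"ay":0,"az":0,"gripper":0}
    - {"dx":-0.12,"dy":0,"dz":0,"ax":0,"ay":0,"az":0,"gripper":0}
    - {"dx":-0.14,"dy":0,"dz":0,"ax":0,"ay":0,"az":0,"gripper":0}
    - {"dx":0,"dy":0,"dz":0,"ax":0,"ay":0,"az":0,"gripper":0}

```text
clock: 6.4
eef_pos: [507.3, 68.2, 91.3]
tool_rot: [3.141, 0.003, 0.09]
force: [1.0, 0.7, -0.5]
width: -0.1
gripper_force: 0.0
```

```bash
python3 look.py 3; python3 ang.py
```

```text
6.4 tcp in block [-75.8  54.1  91.3] [ 1.   0.7 -0.5]
top 54 (np.int64(0), (np.float64(0.0),), None)
top -54 (np.int64(26), array([0.074, 0.114, 0.147, 0.169, 0.19 ]), array([75., 76.]))
scene 54 (np.int64(63), array([0.311, 0.329, 0.372, 0.421, 0.46 ]), array([74., 77.]))
scene -54 (np.int64(68), array([0.064, 0.1  , 0.143, 0.182, 0.213]), array([74., 76.]))
top [[np.int64(0)], [np.int64(29), np.float64(0.131), np.float64(8.7)]]
scene [[np.int64(117), np.float64(0.399), np.float64(9.2)], [np.int64(125), np.float64(0.128), np.float64(9.4)]]
```

View pics/c3.png

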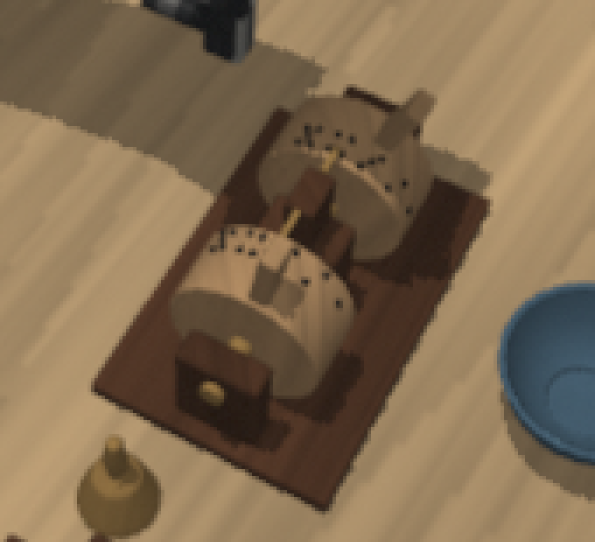

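The crop shows the gripper clear and the left tab leaning away at (405,118), with the pointer near the four-dot group. It measures about 0.40. I check for bias against the single wheel, whose angle is known to be 0.

```bash
python3 - <<'E'
import pickle; from h import *
for n in("scene","top"):
    d=pickle.load(open(n+".pkl","rb")); W=cloud(d); hsv=cv2.cvtColor(d["color"],cv2.COLOR_RGB2HSV)
    # refit both bases in this view from base-top depth points: report x-extent centre along block x
    for nm,o,yaw,hy in(("two",(587.6,21.1),.0896,96),("one",(613.6,-212.3),.029,46)):
        B=inblock(W,o,yaw); m=(abs(B[...,2]-10)<4.5)&(abs(B[...,0])<75)&(abs(B[...,1])<hy)&(hsv[...,2]<120)
        x=B[m][:,0]; print(n,nm,m.sum(),np.percentile(x,[.5,99.5]).round(1),np.median(B[m][:,2]).round(1))
    B=inblock(W,(613.6,-212.3),.029); x,y,z=B[...,0],B[...,1],B[...,2]-52; r=np.hypot(x,z)
    m=(abs(y)<40)&(r>50)&(r<79)&(z>10)&(hsv[...,1]>50)&(hsv[...,0]<30); p=B[m]
    if m.sum()<9: continue
    th=0
    for _ in range(15):
        t=p[:,0]*np.cos(th)-(p[:,2]-52)*np.sin(th); lo,hi=np.percentile(t,[4,96]); th+=np.arctan((lo+hi)/2/63)
    print(n,"single",m.sum(),round(th,3),round(hi-lo,1),np.median(p[:,1]).round(1))
E
```

```text
scene two 3032 [-63.8  65.2] 9.7
scene one 2368 [-64.   64.8] 9.7
scene single 186 0.005 9.2 -12.6
top two 228 [35.7 65.4] 10.3
top one 1646 [-64.7  62.6] 10.4
top single 151 -0.008 9.1 -6.4
```

Emit:
step_arm:
  plan:
    - {"dx":0.12,"dy":0,"dz":0,"ax":0,"ay":0,"az":0,"gripper":0}
    - {"dx":0.1,"dy":0,"dz":0,"ax":0,"ay":0,"az":0,"gripper":0}
    - {"dx":0.03,"dy":0,"dz":0,"ax":0,"ay":0,"az":0,"gripper":0}
    - {"dx":0.015,"dy":0,"dz":0,"ax":0,"ay":0,"az":0,"gripper":0}
    - {"dx":0,"dy":0,"dz":0,"ax":0,"ay":0,"az":0,"gripper":0}

```text
clock: 7.12
eef_pos: [589.2, 75.7, 91.0]
tool_rot: [3.142, 0.001, 0.09]
force: [-0.3, -0.5, 0.2]
width: -0.1
gripper_force: 0.0
```

```bash
python3 look.py 4; python3 ang.py
```

```text
7.125 tcp in block [ 6.5 54.2 91. ] [-0.3 -0.5  0.2]
top 54 (np.int64(0), (np.float64(0.0),), None)
top -54 (np.int64(0), (np.float64(0.0),), None)
scene 54 (np.int64(97), array([0.215, 0.281, 0.356, 0.413, 0.483]), array([73., 77.]))
scene -54 (np.int64(66), array([0.068, 0.102, 0.146, 0.186, 0.214]), array([74., 76.]))
top [[np.int64(0)], [np.int64(0)]]
scene [[np.int64(128), np.float64(0.383), np.float64(14.7)], [np.int64(122), np.float64(0.129), np.float64(9.2)]]
```

Emit:
step_arm:
  plan:
    - {"dx":-0.07,"dy":0,"dz":0,"ax":0,"ay":0,"az":0,"gripper":0}
    - {"dx":0,"dy":0,"dz":-0.2,"ax":0,"ay":0,"az":0,"gripper":0}
    - {"dx":0.1,"dy":0.12,"dz":0,"ax":0,"ay":0,"az":0,"gripper":0}
    - {"dx":0.1,"dy":0.12,"dz":0,"ax":0,"ay":0,"az":0,"gripper":0}
    - {"dx":0.1,"dy":0.12,"dz":0,"ax":0,"ay":0,"az":0,"gripper":0}
    - {"dx":0,"dy":0,"dz":0,"ax":0,"ay":0,"az":0,"gripper":0}

```text
clock: 7.98
eef_pos: [669.7, -30.7, 151.0]
tool_rot: [3.138, -0.002, 0.084]
force: [-0.1, 0.0, -0.4]
width: -0.3
gripper_force: 0.0
```

```bash
python3 look.py 5; python3 ang.py
```

```text
7.975 tcp in block [ 77.1 -59.  151. ] [-0.1  0.  -0.4]
top 54 (np.int64(157), array([0.33 , 0.35 , 0.362, 0.385, 0.457]), array([68., 77.]))
top -54 (np.int64(113), array([0.042, 0.052, 0.065, 0.119, 0.178]), array([73., 78.]))
scene 54 (np.int64(2), array([0.332, 0.335, 0.339, 0.344, 0.347]), array([51., 51.]))
scene -54 (np.int64(68), array([0.07 , 0.103, 0.145, 0.184, 0.213]), array([74., 77.]))
top [[np.int64(187), np.float64(0.408), np.float64(9.3)], [np.int64(150), np.float64(0.119), np.float64(9.4)]]
scene [[np.int64(6)], [np.int64(126), np.float64(0.13), np.float64(9.2)]]
```

The left wheel reads about 0.41–0.42 against a target of 0.436, which is good. Now I lower on the far side of the right tab and push it toward the robot.

Emit:
step_arm:
  plan:
    - {"dx":0,"dy":-0.016,"dz":0.1,"ax":0,"ay":0,"az":-0.004,"gripper":0}
    - {"dx":0,"dy":0,"dz":0.1,"ax":0,"ay":0,"az":0,"gripper":0}
    - {"dx":-0.05,"dy":0,"dz":0,"ax":0,"ay":0,"az":0,"gripper":0}
    - {"dx":-0.05,"dy":0,"dz":0,"ax":0,"ay":0,"az":0,"gripper":0}
    - {"dx":-0.03,"dy":0,"dz":0,"ax":0,"ay":0,"az":0,"gripper":0}
    - {"dx":-0.03,"dy":0,"dz":0,"ax":0,"ay":0,"az":0,"gripper":0}
    - {"dx":-0.03,"dy":0,"dz":0,"ax":0,"ay":0,"az":0,"gripper":0}
    - {"dx":-0.03,"dy":0,"dz":0,"ax":0,"ay":0,"az":0,"gripper":0}
    - {"dx":-0.03,"dy":0,"dz":0,"ax":0,"ay":0,"az":0,"gripper":0}
    - {"dx":-0.02,"dy":0,"dz":0,"ax":0,"ay":0,"az":0,"gripper":0}
    - {"dx":0,"dy":0,"dz":0,"ax":0,"ay":0,"az":0,"gripper":0}

```text
clock: 9.45
eef_pos: [586.1, -29.0, 91.0]
tool_rot: [3.142, 0.002, 0.096]
force: [-0.6, 0.8, 0.4]
width: 0.1
gripper_force: 0.0
```

```bash
python3 look.py 6; python3 ang.py
```

```text
9.45 tcp in block [ -6.  -49.7  91. ] [-0.6  0.8  0.4]
top 54 (np.int64(158), array([0.324, 0.354, 0.367, 0.385, 0.459]), array([67., 77.]))
top -54 (np.int64(113), array([-0.436, -0.384, -0.325, -0.272, -0.2  ]), array([74., 78.]))
scene 54 (np.int64(59), array([0.342, 0.358, 0.394, 0.443, 0.485]), array([74., 76.]))
scene -54 (np.int64(56), array([0.027, 0.046, 0.074, 0.087, 0.101]), array([67., 80.]))
top [[np.int64(187), np.float64(0.406), np.float64(8.4)], [np.int64(132), np.float64(-0.329), np.float64(16.1)]]
scene [[np.int64(120), np.float64(0.423), np.float64(9.2)], [np.int64(9), np.float64(0.088), np.float64(2.0)]]
```

Emit:
step_arm:
  plan:
    - {"dx":-0.006,"dy":0,"dz":0,"ax":0,"ay":0,"az":0,"gripper":0}
    - {"dx":0,"dy":0,"dz":0,"ax":0,"ay":0,"az":0,"gripper":0}
    - {"dx":0.13,"dy":0,"dz":0,"ax":0,"ay":0,"az":0,"gripper":0}
    - {"dx":0.14,"dy":0,"dz":0,"ax":0,"ay":0,"az":0,"gripper":0}
    - {"dx":0,"dy":0,"dz":0,"ax":0,"ay":0,"az":0,"gripper":0}

```text
clock: 10.18
eef_pos: [668.5, -20.3, 91.0]
tool_rot: [-3.141, -0.003, 0.097]
force: [-1.4, 0.4, 0.4]
width: 0.2
gripper_force: 0.0
```

```bash
python3 look.py 7; python3 ang.py
```

```text
10.175 tcp in block [ 76.9 -48.5  91. ] [-1.4  0.4  0.4]
top 54 (np.int64(159), array([0.325, 0.348, 0.365, 0.389, 0.463]), array([67., 77.]))
top -54 (np.int64(0), (np.float64(0.0),), None)
scene 54 (np.int64(0), (np.float64(0.0),), None)
scene -54 (np.int64(125), array([-0.443, -0.356, -0.335, -0.322, -0.3  ]), array([66., 75.]))
top [[np.int64(186), np.float64(0.409), np.float64(9.1)], [np.int64(0)]]
scene [[np.int64(0)], [np.int64(184), np.float64(-0.385), np.float64(9.3)]]
```

Emit:
step_arm:
  plan:
    - {"dx":-0.14,"dy":0.012,"dz":0,"ax":0,"ay":0,"az":0,"gripper":0}
    - {"dx":-0.1,"dy":0,"dz":0,"ax":0,"ay":0,"az":0,"gripper":0}
    - {"dx":-0.035,"dy":0,"dz":0,"ax":0,"ay":0,"az":0,"gripper":0}
    - {"dx":-0.012,"dy":0,"dz":0,"ax":0,"ay":0,"az":0,"gripper":0}
    - {"dx":0,"dy":0,"dz":0,"ax":0,"ay":0,"az":0,"gripper":0}

```text
clock: 10.9
eef_pos: [581.3, -32.9, 91.5]
tool_rot: [3.142, -0.001, 0.096]
force: [0.2, -0.2, 0.4]
width: 0.2
gripper_force: 0.3
```

Emit:
step_arm:
  plan:
    - {"dx":0.13,"dy":0,"dz":0,"ax":0,"ay":0,"az":0,"gripper":0}
    - {"dx":0.14,"dy":0,"dz":0,"ax":0,"ay":0,"az":0,"gripper":0}
    - {"dx":0,"dy":0,"dz":-0.2,"ax":0,"ay":0,"az":0,"gripper":0}
    - {"dx":0,"dy":0,"dz":-0.2,"ax":0,"ay":0,"az":0,"gripper":0}
    - {"dx":0,"dy":0,"dz":0,"ax":0,"ay":0,"az":0,"gripper":0}

```text
clock: 11.52
eef_pos: [665.3, -24.9, 216.5]
tool_rot: [3.141, -0.01, 0.096]
force: [-0.8, 0.4, 0.3]
width: 0.1
gripper_force: 0.0
```

```bash
python3 look.py 8; python3 ang.py
```

```text
11.525 tcp in block [ 73.3 -52.8 216.5] [-0.8  0.4  0.3]
top 54 (np.int64(156), array([0.337, 0.351, 0.365, 0.389, 0.457]), array([67., 77.]))
top -54 (np.int64(95), array([-0.519, -0.475, -0.42 , -0.388, -0.366]), array([74., 76.]))
scene 54 (np.int64(0), (np.float64(0.0),), None)
scene -54 (np.int64(129), array([-0.508, -0.425, -0.406, -0.393, -0.371]), array([66., 76.]))
top [[np.int64(186), np.float64(0.409), np.float64(8.8)], [np.int64(128), np.float64(-0.455), np.float64(9.5)]]
scene [[np.int64(0)], [np.int64(179), np.float64(-0.459), np.float64(9.3)]]
```

```bash
python3 - <<'E'
import cv2
a=cv2.imread("pics/top8.png")[145:255,250:510]; cv2.imwrite("pics/c8t.png",cv2.resize(a,None,fx=3,fy=3,interpolation=3))
E
```

```text
(no output)
```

View pics/c8t.png

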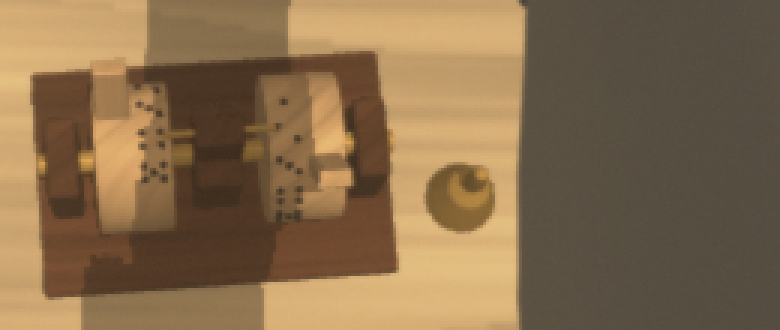

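The crop shows the left pointer (180,133) at the four-dot group (148,139). The right pointer (258,128) is at the two-dot group around (288,133), with one dot just above it. By tab fit the left wheel is about +0.42 and the right about -0.457, both within 0.03 rad of target, and the gripper is clear above.

```bash
python3 -c "
from cell import ctrl
print(ctrl.finish_job())"
```

```text
the job is handed in; nothing more can be done
None
```

I handed in the job with the left wheel on four dots (about +0.42 rad, target +0.436) and the right wheel on two (about -0.457, target -0.436); the single-wheel block was never touched, though its wheel was last measured (at three) before I pushed the right wheel.

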